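Set up the tube carrier on its prop leg and load it

TASK

While the tube carrier still hangs on its rail, swing its sprung prop leg out until it snaps over and locks; then lift the carrier up off the rail and stand it level on the rubber mat, on its two feet and the locked leg, all three on the mat. After that lay every short square tube offcut on the carrier's tray, flat on the floor and pointing from the back plate to the front lip, one tube to each bay between two teeth. Do not let the carrier tip over, and leave the tin, the tape roll and the pliers near the work where they are.

Things in the scene. Friction and masses are not known exactly. Their poses are not given: they have to be found in the camera images.
- prop_leg (a joint): prop leg on the outside of the carrier's back plate. 0 = folded up against the plate, end upward; grows as it swings outward, away from the plate, and down; 1.57 = straight out; 2.705 = stop, leg down and splayed out 25 degrees, where it carries load. Over-centre spring: below about 0.9 rad it returns the leg to 0 (about 0.1 N m there), beyond 0.9 it throws it on to the stop by itself and holds it.
- leg_grip (a point): point on the prop leg 68 mm from its hinge, mid-width, mid-thickness; moves with the leg. The leg is a dark flat strip 40 mm wide (carrier's y), 8 mm thick, with a rounded black rubber end 18 mm beyond this point; folded, it is 14 mm clear of the plate. It can be pinched across its 40 mm width from above and swung out in an arc.
- leg_hinge (a point): centre of the prop leg's hinge on the carrier, same axes as tray_mid; the hinge axis is y; 78 mm above the carrier's feet
- leg_foot (a point): centre of the rounded foot end of the prop leg, radius 4 mm, 81.7 mm from the hinge; 4 mm above the ground when the carrier stands
- handle (a point): carrier's handle: upright steel tab 40 mm wide (y), 10 thick (x), top of the back plate; this point is 20 mm below its top, 178 mm above the carrier's feet, 30 mm above the rail's top while hanging. z up, x horizontal from the plate over the tray (leg on the -x side); at the start x points away from the robot, give or take the yaw. Carrier about 0.6 kg, balanced within 20 mm of the handle.
- tray_mid (a point): middle of the tray floor's upper face, 43 mm above the feet; axes as handle, which is at x -67, y 0, z +135 mm from here. Floor 210 mm along y, sides open; along x from the back plate (-63) to a 10 mm high lip (+64). Four 18 mm high teeth at y = -103.5, -34.5, 34.5, 103.5 run from the plate to x = -22: three bays 66 mm wide, centres y = -69, 0, 69. Hooks: see rail_mid.
- foot_l (a point): underside of the carrier's fixed front foot at the tray's +y corner (9 mm radius, rubber); 120 mm from the handle along x, 95 mm along y
- foot_r (a point): underside of the fixed front foot at the tray's -y corner; 120 mm from the handle along x, -95 mm along y
- rail_mid (a point): middle of the fixed rail, a 10 mm bar along its y, 173 mm high on posts 260 mm apart; x points away from the robot. The carrier hangs on it by two hooks (45 mm either side of the handle, reaching 26 mm over the tray side, 21 mm down behind the bar), feet 30 mm off the table: raise it 25 mm or more, then back it off along -x. A lower bar 128 mm behind stops it swinging.
- mat_top (a point): middle of the upper face of the square black rubber mat, 270 x 270 x 4 mm, fixed to the table; axes along its sides, z up
- carrier: tube carrier, a bare-metal tray 210 mm wide with an upright back plate, handle tab, two hooks, two front feet and a prop leg; origin at foot level under the handle, axes as the handle's
- tube_a_mid (a point): centre of a short square steel tube offcut, 40 x 40 x 90 mm, its length along its own y; 0.12 kg; not there in every start
- tube_b_mid (a point): centre of a short square steel tube offcut, 40 x 40 x 90 mm, its length along its own y; 0.12 kg; not there in every start
- tube_c_mid (a point): centre of a short square steel tube offcut, 40 x 40 x 90 mm, its length along its own y; 0.12 kg; not there in every start
- grease_tin: bystander: round tin with slip lid, 72 mm across, 61 mm high, origin at its underside
- duct_tape: bystander: grey tape roll, 110 mm across, 48 mm high, origin at its underside
- pliers: bystander: red-handled pliers, 174 mm long, lying flat
Not all that is in view belongs to the job. Leave any orange look-alike of the part that bears tube_b_mid alone.

How it is judged (in metres and radians):
On the way, in this order (a step that is already met when the one before it is completed fails the run):
1. the prop leg is swung out to its stop and stays there while the carrier still hangs on the rail (value of joint prop_leg above 2.6 rad and distance between handle and rail_mid below 0.055 m), for 0.2 s.
2. the carrier stands level on the mat on its two feet and the locked leg, let go (value of joint prop_leg above 2.6 rad and x of foot_l in the frame of mat_top between -0.135 and 0.135 m and y of foot_l in the frame of mat_top between -0.135 and 0.135 m and z of foot_l in the frame of mat_top between -0.004 and 0.006 m and x of foot_r in the frame of mat_top between -0.135 and 0.135 m and y of foot_r in the frame of mat_top between -0.135 and 0.135 m and z of foot_r in the frame of mat_top between -0.004 and 0.006 m and x of leg_foot in the frame of mat_top between -0.135 and 0.135 m and y of leg_foot in the frame of mat_top between -0.135 and 0.135 m and z of leg_foot in the frame of mat_top between -0.001 and 0.011 m and angle between tray_mid's own z axis and vertical below 0.06 rad and contact force between the fingers and carrier below 0.2 N), for 0.4 s.
At the end, for the whole second after the job is handed in: Leg at its stop (within 0.1 rad); carrier level (0.06 rad), both feet and the leg's foot on the mat; every tube there lies flat on the tray floor (height within 7 mm), centre within 17 mm of a bay's middle line and 30 mm of the tray's middle front to back, square to the plate within 0.25 rad (value of joint prop_leg above 2.6 rad and x of foot_l in the frame of mat_top between -0.135 and 0.135 m and y of foot_l in the frame of mat_top between -0.135 and 0.135 m and z of foot_l in the frame of mat_top between -0.004 and 0.006 m and x of foot_r in the frame of mat_top between -0.135 and 0.135 m and y of foot_r in the frame of mat_top between -0.135 and 0.135 m and z of foot_r in the frame of mat_top between -0.004 and 0.006 m and x of leg_foot in the frame of mat_top between -0.135 and 0.135 m and y of leg_foot in the frame of mat_top between -0.135 and 0.135 m and z of leg_foot in the frame of mat_top between -0.001 and 0.011 m and angle between tray_mid's own z axis and vertical below 0.06 rad and z of tube_a_mid in the frame of tray_mid between 0.013 and 0.027 m and x of tube_a_mid in the frame of tray_mid between -0.03 and 0.03 m and (y of tube_a_mid in the frame of tray_mid between -0.086 and -0.052 m or y of tube_a_mid in the frame of tray_mid between -0.017 and 0.017 m or y of tube_a_mid in the frame of tray_mid between 0.052 and 0.086 m) and angle between the y axis of each of tube_a_mid, tube_b_mid, tube_c_mid and the x axis of tray_mid, either way round below 0.25 rad and z of tube_b_mid in the frame of tray_mid between 0.013 and 0.027 m and x of tube_b_mid in the frame of tray_mid between -0.03 and 0.03 m and (y of tube_b_mid in the frame of tray_mid between -0.086 and -0.052 m or y of tube_b_mid in the frame of tray_mid between -0.017 and 0.017 m or y of tube_b_mid in the frame of tray_mid between 0.052 and 0.086 m) and z of tube_c_mid in the frame of tray_mid between 0.013 and 0.027 m and x of tube_c_mid in the frame of tray_mid between -0.03 and 0.03 m and (y of tube_c_mid in the frame of tray_mid between -0.086 and -0.052 m or y of tube_c_mid in the frame of tray_mid between -0.017 and 0.017 m or y of tube_c_mid in the frame of tray_mid between 0.052 and 0.086 m)); the robot touches nothing.
It fails at once if the carrier tips over (leans more than 0.6 rad) (angle between tray_mid's own z axis and vertical above 0.6 rad).
It fails at once if a bystander (tin, tape roll, pliers) is moved more than 30 mm (distance of any of grease_tin, duct_tape, pliers from where it was at the start of the episode above 0.03 m).
Of tube_a, tube_b, tube_c only 2 to 3 are there at a start; the rules pass over those that are not, and their reading is None.
At some moment in a run one of tube_a, tube_b, tube_c may be knocked a few centimetres aside while the robot is not near it.
It also fails if it takes over 208 s, if anything falls off the work surface, if the arm or the gripper's body presses on something with over 40 N, if the wrist force passes 120 N, or if a joint passes its speed limit or range.

ROBOT

A 7-joint arm with a two-finger parallel gripper is mounted at the origin on a cart in front of the work surface, level with it; the furniture and walls round the work are solid. World frame = base frame: x ahead of the robot, y to its left, z up, the work surface at z = 0. Lengths are in m, angles in degrees, forces in N, time in s.
With the tool pointing down it reaches from about 0.425 to 0.975 m from the base axis. Payload 16.7 kg.
Tool frame: the origin (TCP) lies midway between the tips of the shut fingers; the grasp point (between the pads) lies 19 mm behind it (r.grasp_offset is the z of the grasp point in the tool frame, in m); z points along the fingers, y is the line along which they close (so a half turn about z gives the same grasp; the last joint's range is limited). The gripper opens to 85 mm and grips with 20 to 120 N. Pads are 22 mm wide; open, the fingers measure 114 mm over their backs; the gripper's body (76 mm by 85 mm) begins 54 mm behind the grasp point. The pads swing forward as they close: fully open they stand 13 mm farther back than shut.
Start: joints at [68.612, 24.414, 4.234, 92.017, -1.954, 63.644, -3.845], TCP at [0.15, -0.658, 0.231] pointing down, gripper open.
Joint ranges: [-163.25, 163.25], [-28.42, 122.38], [-70.27, 78.77], [12.13, 141.07], [-58.53, 238.53], [9.26, 117.41], [-156.51, 156.51]. Speed limits (degrees/s): [108.29, 108.29, 136.94, 136.94, 172.46, 172.46, 172.46].

INTERFACE

Orientations are given as a 3x3 rotation matrix whose columns are the frame's x, y, z axes.
In Python, from workcell import r, camera, job_done gives the robot as it stands.
- The arm moves only by the tool jog_arm, never from a script. Its argument "deltas" is a list of rows, each a list of 4 numbers: the shift along the tool's x, y, z scaled (see below), then the turn about the tool's z scaled (see below). A call has 1 to 20 rows; each row is the pose to reach, as a shift and turn from the pose commanded when the call began, along the tool's axes at that moment, turning the shorter way round; what a row does not reach only later rows make up. The controller multiplies each number of a shift by 10 cm and each number of a turn by pi rad. A row lasts 1/10 s, in which the tool goes at most 50 mm and 8.59 degrees, less where a joint would pass 70% of its speed; a pose out of reach is approached as far as the arm can. A call with a number of a shift or a turn outside -1 to 1 is refused whole. A call with a gripper value outside its range is refused whole. "grip" is the gripper's target within -1 to 1 (shut at 1, half-way at 0, fully open at -1), set as the call begins (left out, the last holds). The fingers move at their own pace and stop on an object; the grip force is fixed at half the most. Time passes only in rows, so rows that repeat a pose let the fingers close. It gives the time, the measured TCP pose, the force, the opening and the grip force at its end, in the units of the state.
- r.sense(): the state, without advancing time (a new reading comes with each control period).
- camera(name): name is "scene" or "side" or "wrist"; returns a dict with "color" (420x560x3 uint8, red, green, blue), "vertical_fov" (degrees; the focal length in pixels is half the picture's height over the tangent of half this angle, whatever the lens; pixels are square), "cx", "cy" (the principal point, pixels), "eye" and "orientation" of the camera in the world. Camera axes: x right, y up, looking along -z (the intrinsics and any distortion apply to the point x, -y, -z); pixel columns grow to the right and rows downward; lengths in m; the calibration is good to about 2 mm. A picture is of the moment at which its call begins. There is no depth.
- job_done(): hands the job in; it is judged then, once.
The state is a dict: "clock": time; "joint_pos": joint angles; "dq": joint speeds; "effort": joint torques, N m; "position": TCP position; "orientation": TCP orientation; "wrist_force": force on the tool from outside, world axes, zero at the start; "wrist_torque": the same for the moment, N m; "gripper_width": finger opening in m; "gripper_force": force on a finger pad.
Only numpy, scipy, OpenCV 4.12 (cv2) and the standard library are available. Lean on these libraries where they do the work, as an engineer would, in place of code of your own. Each camera call takes 0.05 s, during which the arm holds its last target. There are 200 camera calls.

## Working session

There is one attempt and no reset: what is moved stays moved. The work goes in short steps, Python scripts to look and compute and a tool call to move; the robot and the scene stay as the last step left them, time stands still between calls to the robot, and variables do not carry over. Pictures are saved under pics/ and viewed, at most 14 in all, crops included, and the job is handed in when it is done.

Besides the shell and the picture viewer there is one more tool, called after ">>>" as name(argument=value, ...) on one line, values as JSON. jog_arm: Moves the arm, as the interface text tells. Shifts and turns lie within -1 to 1; 1 stands for 10 cm of shift or pi rad of turn. Its arguments: {"type":"object","properties":{"deltas":{"type":"array","items":{"type":"array","items":{"type":"number","minimum":-1,"maximum":1}}},"grip":{"type":"number"}},"required":["deltas"]}

```bash
ls; mkdir -p pics; cat > h.py <<'E'
import numpy as np, cv2
from workcell import r, camera, job_done
def snap(n,f):
    c=camera(n); cv2.imwrite(f'pics/{f}.png',cv2.cvtColor(c['color'],cv2.COLOR_RGB2BGR)); 
    np.savez(f'pics/{f}.npz',**c); return c
def load(f): 
    d=np.load(f'pics/{f}.npz',allow_pickle=True); return {k:d[k] for k in d.files}
def ray(c,u,v):
    f=c['color'].shape[0]/2/np.tan(np.radians(float(c['vertical_fov']))/2)
    d=np.array([(u-c['cx'])/f,-(v-c['cy'])/f,-1.]); return np.array(c['eye'],float),np.array(c['orientation'],float).reshape(3,3)@d
def onz(c,u,v,z):
    e,d=ray(c,u,v); return e+d*(z-e[2])/d[2]
def proj(c,p):
    f=c['color'].shape[0]/2/np.tan(np.radians(float(c['vertical_fov']))/2)
    q=np.array(c['orientation'],float).reshape(3,3).T@(np.array(p)-c['eye']); return float(c['cx']-f*q[0]/q[2]),float(c['cy']+f*q[1]/q[2])
def tri(*crs):
    A=np.zeros((3,3));b=np.zeros(3)
    for c,u,v in crs:
        e,d=ray(c,u,v); d/=np.linalg.norm(d); P=np.eye(3)-np.outer(d,d); A+=P;b+=P@e
    return np.linalg.solve(A,b)
def rel(target,yaw=None):
    "jog numbers to bring TCP to target"
    s=r.sense(); R=np.array(s['orientation']); return R.T@(np.array(target)-s['position'])*10
E
python3 - <<'E'
from h import *
s=r.sense();print(s, r.grasp_offset)
for n in('scene','side','wrist'):
    c=snap(n,n+'0'); print(n,{k:v for k,v in c.items() if k!='color'})
a=[cv2.imread(f'pics/{n}0.png') for n in('scene','side')]
E
```

```text
pics
{'clock': 0.0, 'joint_pos': array([68.61252167, 24.44779809,  4.23105046, 92.05255127, -1.95499252,
       63.64196331, -3.84333726]), 'dq': array([ 0.01777467, -0.09065347,  0.04104737, -0.02463947,  0.01889275,
       -0.03197675,  0.02531782]), 'effort': array([-1.22454236e-03, -9.49871850e+01,  3.76018927e+00, -4.63537502e+01,
        1.91320659e-02,  1.01080583e-02, -9.04769422e-06]), 'position': array([ 0.14968765, -0.65778234,  0.23062961]), 'orientation': array([[ 9.75068606e-01,  2.21903358e-01, -3.36911094e-04],
       [ 2.21903603e-01, -9.75067897e-01,  1.17751694e-03],
       [-6.72162288e-05, -1.22292159e-03, -9.99999250e-01]]), 'wrist_force': array([ 0.3100534 ,  0.46452458, -0.89810677]), 'wrist_torque': array([ 0.00386519, -0.02633838,  0.04419333]), 'gripper_force': 0.0, 'gripper_width': 0.08534434894981906} -0.0187
scene {'vertical_fov': 51.20603034256725, 'cx': 277.5247493926652, 'cy': 205.7064663480008, 'eye': array([0.02633286, 0.9327709 , 0.84206315]), 'orientation': array([[-0.83660004,  0.30025796, -0.45819814],
       [-0.54768885, -0.4763275 ,  0.6878583 ],
       [-0.01171745,  0.82641229,  0.56294354]])}
side {'vertical_fov': 44.3089839309302, 'cx': 281.2512090002787, 'cy': 208.14421280232892, 'eye': array([-0.12686604,  1.19681419,  1.08000144]), 'orientation': array([[-0.83707991,  0.32480918, -0.44022292],
       [-0.54681663, -0.47175035,  0.69169587],
       [ 0.01699385,  0.81972593,  0.57250381]])}
wrist {'vertical_fov': 67.5876524234928, 'cx': 284.2641517784128, 'cy': 208.8423532109749, 'eye': array([ 0.22732993, -0.63998192,  0.37325753]), 'orientation': array([[ 2.23127402e-01,  9.26330176e-01,  3.03523586e-01],
       [-9.74789152e-01,  2.12201548e-01,  6.89681964e-02],
       [-5.20853192e-04, -3.11260193e-01,  9.50324587e-01]])}
```

View pics/scene0.png

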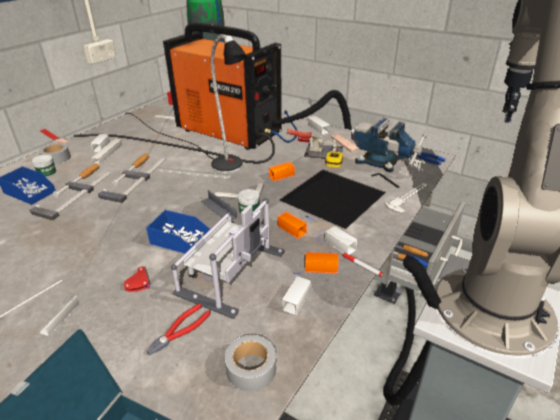

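View pics/side0.png

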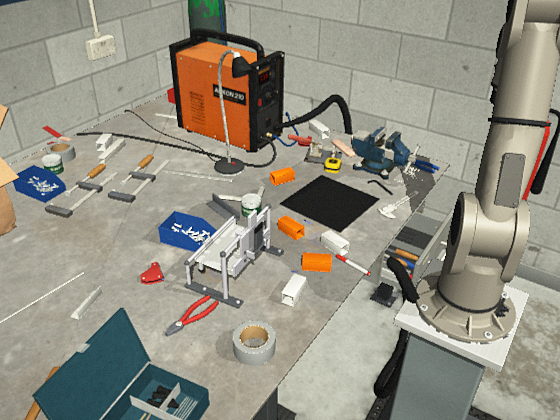

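Both views agree. The white tubes are at scene (297,294) and (341,240). The orange look-alikes are at (322,262), (292,224) and (281,171). More white candidates lie at (318,127) and (103,140). The carrier is at (235,240), the mat at (333,197), the tape roll at (250,362), the pliers at (180,328) and the tin at (248,200). Next I'll measure and check close crops.

```bash
python3 - <<'E'
from h import *
S,D=load('scene0'),load('side0')
for n,a,b in [('t1',(297,294),(293,289)),('t2',(341,240),(335,242)),('w3',(318,127),(319,129)),('w4',(103,140),(105,142)),('or1',(322,262),(317,262)),('or2',(292,224),(291,228)),('or3',(281,171),(283,176))]:
    print(n,onz(S,*a,.02).round(3),onz(D,*b,.02).round(3))
for n,z,a in [('mat',.004,[(282,202),(323,171),(384,192),(345,226)]),('tape',.0,[(250,365)]),('tin',.03,[(249,200)]),('pliers',0,[(157,347),(207,310)])]:
    for q in a: print(n,onz(S,*q,z).round(3))
# crops
a=cv2.imread('pics/scene0.png'); b=cv2.imread('pics/side0.png')
A=cv2.resize(a[170:330,160:360],(800,640),interpolation=cv2.INTER_CUBIC)[:600]
B=cv2.resize(b[180:330,170:370],(800,600),interpolation=cv2.INTER_CUBIC)
cv2.imwrite('pics/cA.png',A);cv2.imwrite('pics/cB.png',B)
E
```

```text
t1 [0.432 0.239 0.02 ] [0.433 0.243 0.02 ]
t2 [ 0.436 -0.021  0.02 ] [ 0.436 -0.021  0.02 ]
w3 [ 0.886 -0.697  0.02 ] [ 0.893 -0.717  0.02 ]
w4 [ 1.609 -0.091  0.02 ] [ 1.593 -0.07   0.02 ]
or1 [0.437 0.096 0.02 ] [0.435 0.099 0.02 ]
or2 [ 0.601 -0.011  0.02 ] [ 0.596 -0.004  0.02 ]
or3 [ 0.812 -0.273  0.02 ] [ 0.804 -0.273  0.02 ]
mat [ 0.708 -0.118  0.004]
mat [ 0.69  -0.382  0.004]
mat [ 0.437 -0.365  0.004]
mat [ 0.465 -0.11   0.004]
tape [0.418 0.464 0.   ]
tin [ 0.787 -0.037  0.03 ]
pliers [0.629 0.542 0.   ]
pliers [0.606 0.392 0.   ]
```

View pics/cA.png

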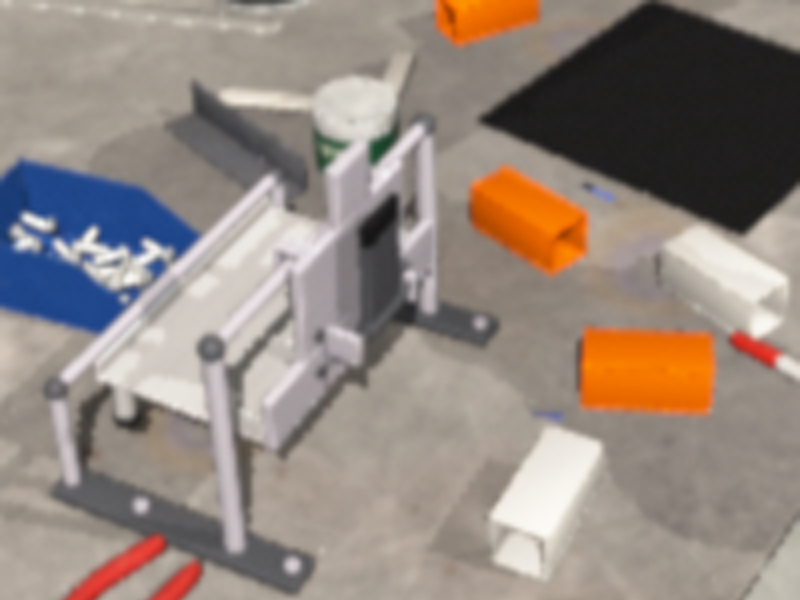

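View pics/cB.png

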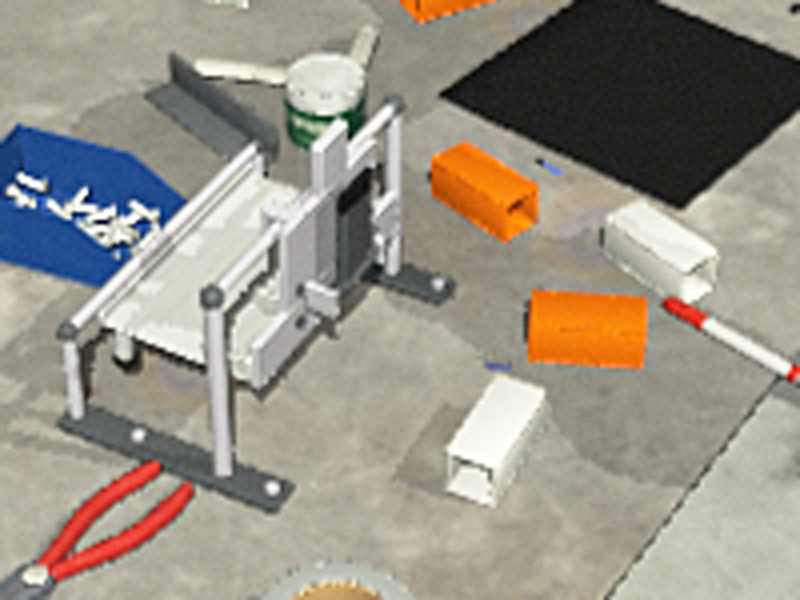

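```bash
python3 - <<'E'
from h import *
S,D=load('scene0'),load('side0')
A=lambda x,y:(160+x/4,170+y/4)
B=lambda x,y:(170+x/4,180+y/4)
for n,z,a,b in [('post+',.173,(210,345),(211,297)),('post-',.173,(424,122),(396,101)),('lowpost+',None,(55,385),(66,328)),('base bolt+',.006,(292,565),(272,488)),('base bolt-',.006,(480,322),(439,284)),
 ('tabtop R',.228,(366,143),(345,122)),('tabtop L',.228,(332,162),(314,140)),('legtop R',.192,(397,195),(368,165)),('legtop L',.192,(363,220),(338,190)),('legbot R',None,(397,300),(370,262)),('legbot L',None,(362,318),(338,282))]:
    print(n,tri((S,*A(*a)),(D,*B(*b))).round(3), '' if z is None else (onz(S,*A(*a),z).round(3),onz(D,*B(*b),z).round(3)))
E
```

```text
post+ [0.591 0.364 0.164] (array([0.584, 0.371, 0.173]), array([0.582, 0.374, 0.173]))
post- [0.588 0.143 0.2  ] (array([0.612, 0.111, 0.173]), array([0.61 , 0.109, 0.173]))
lowpost+ [0.721 0.377 0.08 ] 
base bolt+ [ 0.55   0.357 -0.004] (array([0.544, 0.364, 0.006]), array([0.543, 0.365, 0.006]))
base bolt- [ 0.588  0.078 -0.021] (array([0.572, 0.103, 0.006]), array([0.57 , 0.106, 0.006]))
tabtop R [0.582 0.216 0.226] (array([0.581, 0.217, 0.228]), array([0.581, 0.218, 0.228]))
tabtop L [0.597 0.233 0.216] (array([0.586, 0.245, 0.228]), array([0.586, 0.248, 0.228]))
legtop R [0.614 0.143 0.13 ] (array([0.562, 0.212, 0.192]), array([0.566, 0.211, 0.192]))
legtop L [0.604 0.196 0.144] (array([0.565, 0.245, 0.192]), array([0.566, 0.248, 0.192]))
legbot R [0.534 0.255 0.147] 
legbot L [0.57  0.245 0.108]
```

Only two white tubes are within reach: t1 at (0.433, 0.241) and t2 at (0.436, -0.021). The other white pieces are at 1.1 m and 1.6 m, and the orange ones are decoys. The posts measure 263 mm apart against 260 mm nominal, so the calibration holds. Carrier yaw is about 6°. I'll move the wrist camera over the mat first, then over the carrier.

>>> jog_arm(deltas=[[0,0,-0.5,0.037],[0,0,-1,0.037],[0,0,-1,0.037]], grip=-1)

```text
clock: 0.45
position: [0.1502, -0.6603, 0.3385]
orientation: [[0.994, 0.107, 0.003], [0.107, -0.994, -0.009], [0.002, 0.009, -1.0]]
wrist_force: [-0.1, -0.9, -0.5]
gripper_width: 0.0851
gripper_force: 0.0
```

>>> jog_arm(deltas=[[0.3,-0.2,0,0],[0.7,-0.5,0,0],[1,-0.7,0,0]])

```text
clock: 0.75
position: [0.2435, -0.5758, 0.3311]
orientation: [[0.994, 0.108, 0.0], [0.108, -0.994, 0.001], [0.0, -0.001, -1.0]]
wrist_force: [1.2, -0.3, 0.2]
gripper_width: 0.0852
gripper_force: 0.0
```

>>> jog_arm(deltas=[[0.4,-0.3,0,0],[0.7,-0.5,0,0],[1,-0.7,0,0]])

```text
clock: 1.05
position: [0.3348, -0.496, 0.3313]
orientation: [[0.994, 0.108, 0.0], [0.108, -0.994, 0.0], [0.0, -0.0, -1.0]]
wrist_force: [-0.0, -1.1, -0.1]
gripper_width: 0.0851
gripper_force: 0.0
```

>>> jog_arm(deltas=[[0.4,-0.3,0,0],[0.7,-0.5,0,0],[1,-0.7,0,0]])

```text
clock: 1.35
position: [0.4266, -0.4157, 0.3313]
orientation: [[0.994, 0.108, 0.0], [0.108, -0.994, 0.0], [0.0, -0.0, -1.0]]
wrist_force: [-0.1, -0.7, -0.0]
gripper_width: 0.0854
gripper_force: 0.0
```

>>> jog_arm(deltas=[[0.4,-0.3,0,0],[0.7,-0.5,0,0],[1,-0.7,0,0],[1,-0.7,0,0],[1,-0.7,0,0]])

```text
clock: 1.85
position: [0.5178, -0.3362, 0.331]
orientation: [[0.994, 0.109, -0.0], [0.109, -0.994, 0.0], [-0.0, -0.0, -1.0]]
wrist_force: [-0.6, -0.2, -0.4]
gripper_width: 0.0853
gripper_force: 0.0
```

```bash
python3 - <<'E'
from h import *
c=snap('wrist','wmat')
g=c['color'].max(2); m=(g<45).astype(np.uint8)
m=cv2.morphologyEx(m,cv2.MORPH_OPEN,np.ones((5,5)))
cs,_=cv2.findContours(m,0,2)
for k in cs:
    if cv2.contourArea(k)>3000:
        b=cv2.approxPolyDP(cv2.convexHull(k),12,True)[:,0]
        print(cv2.contourArea(k),[(tuple(q),onz(c,*q,.004)[:2].round(3)) for q in b])
E
```

```text
34976.0 [((np.int32(0), np.int32(350)), array([0.113, 0.147])), ((np.int32(186), np.int32(269)), array([ 0.32 , -0.192])), ((np.int32(389), np.int32(279)), array([ 0.339, -0.535])), ((np.int32(524), np.int32(339)), array([ 0.244, -0.806])), ((np.int32(559), np.int32(379)), array([ 0.161, -0.905])), ((np.int32(559), np.int32(419)), array([ 0.061, -0.945])), ((np.int32(0), np.int32(419)), array([-0.063,  0.176]))]
```

>>> jog_arm(deltas=[[0.1,-0.3,0,0],[0.15,-0.6,0,0],[0.19,-0.93,0,0]])

```text
clock: 2.2
position: [0.5254, -0.2429, 0.3312]
orientation: [[0.995, 0.105, -0.0], [0.105, -0.995, -0.0], [-0.0, 0.0, -1.0]]
wrist_force: [0.6, 0.5, 0.3]
gripper_width: 0.0856
gripper_force: 0.0
```

>>> jog_arm(deltas=[[0.1,-0.3,0,0],[0.15,-0.6,0,0],[0.19,-0.93,0,0]])

```text
clock: 2.5
position: [0.5346, -0.1483, 0.3314]
orientation: [[0.994, 0.105, 0.0], [0.105, -0.994, -0.0], [0.0, 0.0, -1.0]]
wrist_force: [-0.2, -0.4, 0.4]
gripper_width: 0.0855
gripper_force: 0.0
```

>>> jog_arm(deltas=[[0.1,-0.3,0,0],[0.15,-0.6,0,0],[0.19,-0.93,0,0]])

```text
clock: 2.8
position: [0.5438, -0.0539, 0.3314]
orientation: [[0.995, 0.105, 0.0], [0.105, -0.995, -0.0], [0.0, 0.0, -1.0]]
wrist_force: [0.4, 0.2, -0.6]
gripper_width: 0.0854
gripper_force: 0.0
```

>>> jog_arm(deltas=[[0.1,-0.3,0,0],[0.15,-0.6,0,0],[0.19,-0.93,0,0]])

```text
clock: 3.1
position: [0.553, 0.0405, 0.3314]
orientation: [[0.995, 0.105, 0.0], [0.105, -0.995, -0.0], [0.0, 0.001, -1.0]]
wrist_force: [0.3, -1.0, -0.1]
gripper_width: 0.0861
gripper_force: 0.0
```

>>> jog_arm(deltas=[[0.1,-0.3,0,0],[0.15,-0.6,0,0],[0.19,-0.93,0,0]])

```text
clock: 3.4
position: [0.5623, 0.1349, 0.3314]
orientation: [[0.995, 0.105, 0.0], [0.105, -0.995, -0.001], [0.0, 0.001, -1.0]]
wrist_force: [1.0, -0.3, -1.0]
gripper_width: 0.0855
gripper_force: 0.0
```

>>> jog_arm(deltas=[[0.1,-0.3,0,0],[0.15,-0.6,0,0],[0.19,-0.93,0,0],[0.19,-0.93,0,0],[0.19,-0.93,0,0]])

```text
clock: 3.9
position: [0.5711, 0.2294, 0.3311]
orientation: [[0.994, 0.107, -0.0], [0.107, -0.994, -0.0], [-0.0, 0.0, -1.0]]
wrist_force: [0.4, -0.4, -0.4]
gripper_width: 0.0854
gripper_force: 0.0
```

```bash
python3 - <<'E'
from h import *
c=snap('wrist','wcar'); print(c['eye'])
E
```

```text
[0.65021053 0.23823951 0.47367035]
```

View pics/wcar.png

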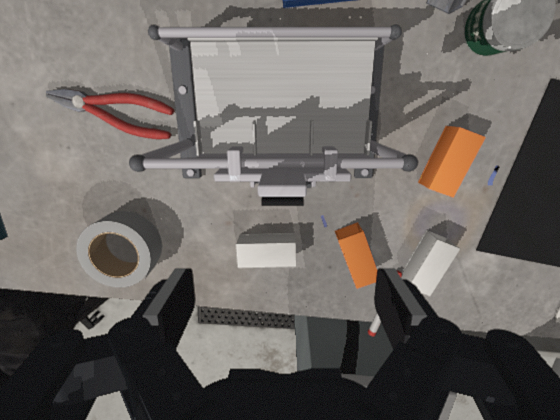

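The wrist view shows the tab at (283,188), the dark leg tip just below it at (283,201) and the hooks at (234,160) and (331,160). The rail caps are at (137,163) and (411,163), t1 at (266,250) and t2 at (430,262). I'll measure these.

```bash
python3 - <<'E'
from h import *
c=load('wcar')
im=c['color'][170:215,245:320].astype(int)
for v in range(174,212,2): print(v,[int(x) for x in c['color'][v,252:314:4].mean(1)])
for n,z,q in [('capL',.173,(137,163)),('capR',.173,(411,163)),('hookL',.19,(234,150)),('hookR',.19,(331,150)),('hookLb',.19,(234,178)),('t1',.04,(266,252)),('t2',.04,(432,256))]:
    print(n,onz(c,*q,z).round(4))
E
```

```text
174 [140, 140, 141, 79, 79, 79, 83, 77, 78, 77, 79, 79, 81, 103, 99, 96]
176 [185, 184, 177, 80, 78, 81, 81, 81, 79, 80, 81, 79, 81, 107, 99, 115]
178 [188, 188, 139, 80, 79, 84, 83, 81, 81, 80, 79, 81, 81, 94, 119, 157]
180 [185, 188, 96, 83, 81, 80, 83, 81, 80, 79, 82, 82, 78, 84, 166, 161]
182 [175, 61, 81, 81, 80, 80, 82, 82, 80, 80, 82, 80, 80, 79, 47, 166]
184 [186, 134, 83, 84, 84, 88, 86, 84, 84, 86, 85, 84, 88, 86, 74, 176]
186 [182, 142, 152, 151, 156, 156, 156, 156, 151, 154, 154, 153, 154, 155, 83, 164]
188 [138, 139, 188, 184, 185, 187, 187, 189, 182, 184, 184, 182, 184, 180, 115, 135]
190 [137, 138, 185, 186, 188, 189, 188, 186, 183, 186, 184, 185, 184, 182, 127, 136]
192 [137, 133, 186, 188, 189, 190, 189, 185, 187, 189, 186, 188, 185, 183, 134, 133]
194 [139, 131, 192, 191, 192, 192, 194, 188, 191, 191, 192, 192, 190, 187, 134, 131]
196 [134, 129, 168, 149, 149, 150, 149, 146, 148, 146, 149, 148, 147, 162, 130, 129]
198 [137, 136, 127, 6, 0, 6, 5, 11, 9, 10, 9, 10, 7, 134, 127, 129]
200 [137, 136, 130, 25, 20, 25, 24, 29, 28, 25, 29, 24, 30, 116, 128, 133]
202 [135, 139, 135, 36, 35, 32, 33, 34, 35, 33, 33, 36, 32, 115, 127, 132]
204 [139, 139, 138, 32, 33, 37, 34, 33, 34, 31, 34, 33, 36, 116, 123, 126]
206 [141, 142, 137, 131, 134, 135, 129, 134, 129, 131, 132, 125, 118, 131, 124, 126]
208 [145, 148, 142, 143, 146, 139, 136, 144, 139, 143, 141, 144, 128, 128, 128, 126]
210 [134, 136, 135, 132, 132, 127, 127, 131, 125, 127, 139, 141, 126, 130, 127, 125]
capL [0.5831 0.3731 0.173 ]
capR [0.6116 0.111  0.173 ]
hookL [0.6081 0.2787 0.19  ]
hookR [0.6175 0.1922 0.19  ]
hookLb [0.5826 0.2772 0.19  ]
t1 [0.4372 0.2426 0.04  ]
t2 [ 0.4579 -0.0106  0.04  ]
```

```bash
python3 - <<'E'
from h import *
c=load('wcar')
for n,z,q in [('tabL',.228,(258.5,191)),('tabR',.228,(306,191)),('tab front',.228,(282,196)),('tab back',.228,(282,185.5)),('leg back',.192,(282.5,197.5)),('leg front',.19,(282.5,205.3)),('legL',.192,(262.5,202)),('legR',.192,(302.5,202))]:
    print(n,onz(c,*q,z).round(4))
a=onz(c,282,191,.228);print('tab',a)
for x in (-23,): 
    h=np.array([a[0],a[1],.208]); X=np.array([np.cos(.106),np.sin(.106),0]); print('leg expected',h+X*x/1e3)
print(rel([0,0,0]))
E
```

```text
tabL [0.5831 0.2516 0.228 ]
tabR [0.5872 0.2134 0.228 ]
tab front [0.5809 0.2323 0.228 ]
tab back [0.5896 0.2332 0.228 ]
leg back [0.5694 0.2308 0.192 ]
leg front [0.5612 0.2299 0.19  ]
legL [0.563 0.249 0.192]
legR [0.567  0.2117 0.192 ]
tab [0.58510553 0.23273424 0.228     ]
leg expected [0.56223462 0.2303008  0.208     ]
[-5.92201067  1.66646499  3.31380981]
```

>>> jog_arm(deltas=[[-0.1,-0.02,0.3,0],[-0.1,-0.02,0.7,0],[-0.1,-0.02,1,0],[-0.1,-0.02,1,0]])

```text
clock: 4.35
position: [0.5595, 0.228, 0.2279]
orientation: [[0.994, 0.105, -0.005], [0.105, -0.994, -0.003], [-0.005, 0.002, -1.0]]
wrist_force: [-0.2, -0.6, -1.2]
gripper_width: 0.0852
gripper_force: 0.0
```

>>> jog_arm(deltas=[[0,0,0.2,0],[0,0,0.4,0],[0,0,0.6,0],[0,0,0.68,0],[0,0,0.68,0],[0,0,0.68,0]])

```text
clock: 4.95
position: [0.5615, 0.231, 0.1648]
orientation: [[0.994, 0.107, 0.001], [0.107, -0.994, 0.001], [0.001, -0.0, -1.0]]
wrist_force: [1.0, -1.3, 0.1]
gripper_width: 0.0855
gripper_force: 0.0
```

```bash
python3 - <<'E'
from h import *
a=snap('scene','s1')['color'][:,:,::-1]; b=snap('wrist','w1')['color'][:,:,::-1]
A=cv2.resize(a[150:290,190:330],(560,560),interpolation=cv2.INTER_CUBIC)
cv2.imwrite('pics/c1.png',A)
E
```

```text
(no output)
```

View pics/c1.png

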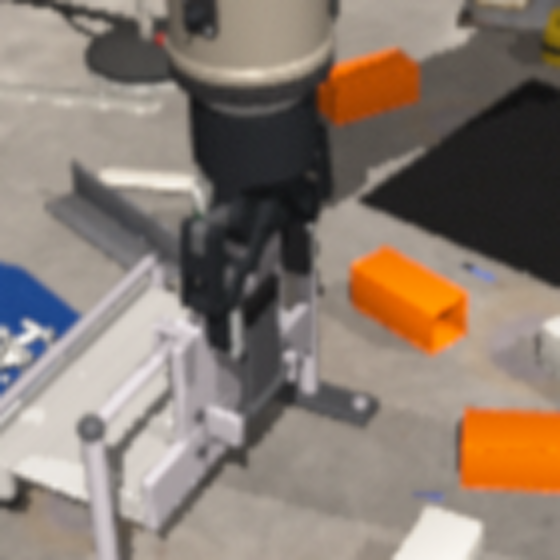

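The gripper straddles the leg at crop (260,300) and shows no contact force. I'll close it.

>>> jog_arm(deltas=[[0,0,0,0],[0,0,0,0],[0,0,0,0],[0,0,0,0],[0,0,0,0],[0,0,0,0],[0,0,0,0],[0,0,0,0],[0,0,0,0],[0,0,0,0]], grip=1)

```text
clock: 6.05
position: [0.5609, 0.2315, 0.1639]
orientation: [[0.994, 0.107, 0.001], [0.107, -0.994, 0.001], [0.001, -0.0, -1.0]]
wrist_force: [-0.7, 0.7, 5.7]
gripper_width: 0.0389
gripper_force: 59.6
```

>>> jog_arm(deltas=[[-0.038,0,0.001,0],[-0.076,0,0.004,0],[-0.114,0,0.009,0],[-0.151,0,0.015,0],[-0.188,0,0.024,0],[-0.225,0,0.034,0],[-0.26,0,0.046,0],[-0.296,0,0.06,0],[-0.296,0,0.06,0]])

```text
clock: 6.95
position: [0.5324, 0.2285, 0.1584]
orientation: [[0.994, 0.108, 0.003], [0.108, -0.994, 0.001], [0.003, -0.001, -1.0]]
wrist_force: [4.3, 0.3, 5.0]
gripper_width: 0.0382
gripper_force: 60.3
```

>>> jog_arm(deltas=[[-0.068,0,0.033,0],[-0.133,0,0.073,0],[-0.194,0,0.119,0],[-0.249,0,0.17,0],[-0.299,0,0.228,0],[-0.344,0,0.289,0],[-0.381,0,0.355,0],[-0.412,0,0.425,0],[-0.436,0,0.497,0],[-0.453,0,0.571,0],[-0.453,0,0.571,0]])

```text
clock: 8.05
position: [0.4851, 0.2231, 0.0991]
orientation: [[0.994, 0.108, -0.002], [0.108, -0.994, -0.0], [-0.002, 0.0, -1.0]]
wrist_force: [-4.1, 2.9, 5.6]
gripper_width: 0.0385
gripper_force: 68.4
```

>>> jog_arm(deltas=[[0,0,0,0],[0,0,0,0],[0,0,0,0],[0,0,0,0],[0,0,0,0],[0,0,0,0],[0,0,0,0],[0,0,0,0],[0,0,0,0],[0,0,0,0]], grip=-1)

```text
clock: 9.05
position: [0.4863, 0.2231, 0.1003]
orientation: [[0.994, 0.107, 0.0], [0.107, -0.994, 0.0], [0.0, -0.0, -1.0]]
wrist_force: [-0.5, 0.3, -0.1]
gripper_width: 0.0855
gripper_force: 0.0
```

```bash
python3 - <<'E'
from h import *
a=snap('scene','s2')['color'][:,:,::-1]; b=snap('side','d2')['color'][:,:,::-1]
A=cv2.resize(a[150:290,190:330],(400,400),interpolation=cv2.INTER_CUBIC)
B=cv2.resize(b[150:290,190:330],(400,400),interpolation=cv2.INTER_CUBIC)
cv2.imwrite('pics/c2.png',np.hstack([A,B]))
E
```

```text
(no output)
```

View pics/c2.png

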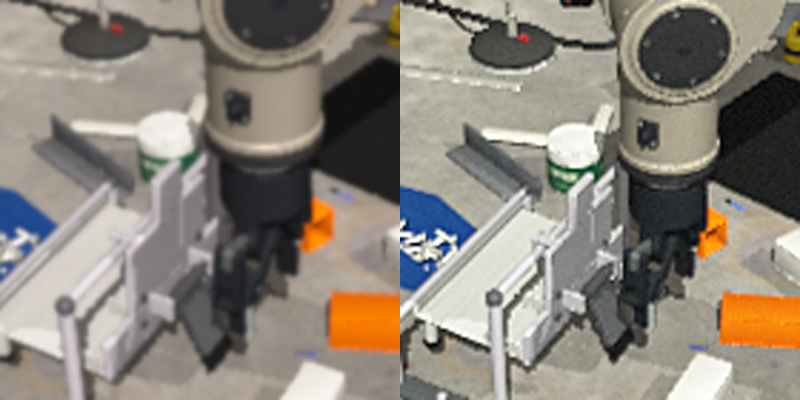

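The leg is down and splayed out at its stop, with the carrier still hanging. Next I'll raise the tool and turn it 90° to grip the tab across its thickness.

>>> jog_arm(deltas=[[0,0,-0.3,0],[0,0,-0.7,0],[0,0,-1,0],[0,0,-1,0]])

```text
clock: 9.55
position: [0.488, 0.2242, 0.2042]
orientation: [[0.994, 0.107, 0.006], [0.107, -0.994, 0.002], [0.006, -0.002, -1.0]]
wrist_force: [-0.3, -0.8, 0.4]
gripper_width: 0.0855
gripper_force: 0.0
```

>>> jog_arm(deltas=[[0,0,-0.3,0],[0,0,-0.7,0],[0,0,-0.95,0],[0,0,-0.95,0]])

```text
clock: 9.95
position: [0.4874, 0.2237, 0.2981]
orientation: [[0.994, 0.107, 0.004], [0.107, -0.994, 0.002], [0.005, -0.001, -1.0]]
wrist_force: [-0.7, 0.3, 0.6]
gripper_width: 0.085
gripper_force: 0.0
```

```bash
python3 - <<'E'
from h import *
s=r.sense();print(s['joint_pos'].round(1),s['position'])
E
```

```text
[  -5.4   10.1  -29.5  103.8    5.4   67.2 -120.5] [0.48741376 0.22373076 0.29814358]
```

>>> jog_arm(deltas=[[0,0,0,0.03],[0,0,0,0.06],[0,0,0,0.1],[0,0,0,0.1]])

```text
clock: 10.35
position: [0.486, 0.2228, 0.2941]
orientation: [[0.978, -0.208, -0.001], [-0.208, -0.978, -0.001], [-0.001, 0.001, -1.0]]
wrist_force: [0.3, 0.2, -0.8]
gripper_width: 0.0854
gripper_force: 0.0
```

```bash
python3 - <<'E'
from h import *
s=r.sense();print(s['joint_pos'].round(1),s['position'])
E
```

```text
[  -7.1   10.1  -27.5  104.2    5.    67.  -138.2] [0.48597304 0.22284391 0.29414182]
```

>>> jog_arm(deltas=[[0,0,0,-0.04],[0,0,0,-0.08],[0,0,0,-0.12],[0,0,0,-0.16],[0,0,0,-0.2],[0,0,0,-0.24],[0,0,0,-0.28],[0,0,0,-0.32],[0,0,0,-0.36],[0,0,0,-0.4],[0,0,0,-0.44],[0,0,0,-0.48],[0,0,0,-0.52],[0,0,0,-0.56],[0,0,0,-0.6],[0,0,0,-0.6],[0,0,0,-0.6]])

```text
clock: 12.05
position: [0.4862, 0.2229, 0.2948]
orientation: [[-0.105, 0.994, -0.001], [0.994, 0.105, -0.0], [0.0, -0.001, -1.0]]
wrist_force: [-0.2, -0.1, 0.4]
gripper_width: 0.0855
gripper_force: 0.0
```

```bash
python3 - <<'E'
from h import *
s=r.sense();print(s['joint_pos'].round(1),s['position'],rel([.585,.2325,.290]))
E
```

```text
[  3.6  11.7 -40.1 103.6   8.1  67.6 -32.9] [0.4862155  0.22288889 0.29480309] [-0.00858576  0.99249808  0.04749708]
```

>>> jog_arm(deltas=[[0,0.3,0,0],[0,0.7,0,0],[-0.01,0.99,0,0],[-0.01,0.99,0,0],[-0.01,0.99,0,0]])

```text
clock: 12.55
position: [0.5847, 0.2328, 0.2944]
orientation: [[-0.106, 0.994, -0.001], [0.994, 0.106, 0.0], [0.0, -0.001, -1.0]]
wrist_force: [-1.6, 0.4, 0.2]
gripper_width: 0.0853
gripper_force: 0.0
```

>>> jog_arm(deltas=[[0,0,0.3,0],[0,0,0.6,0],[0,0,0.8,0],[0,0,1,0],[0,0,1,0],[0,0,1,0]])

```text
clock: 13.15
position: [0.5844, 0.2329, 0.196]
orientation: [[-0.107, 0.994, 0.0], [0.994, 0.107, 0.0], [0.0, 0.0, -1.0]]
wrist_force: [0.7, 0.5, 0.2]
gripper_width: 0.0856
gripper_force: 0.0
```

>>> jog_arm(deltas=[[0,0,0.06,0],[0,0,0.06,0],[0,0,0.06,0]])

```text
clock: 13.45
position: [0.585, 0.2327, 0.1898]
orientation: [[-0.107, 0.994, 0.001], [0.994, 0.107, 0.0], [0.0, 0.001, -1.0]]
wrist_force: [-0.7, -0.6, -0.4]
gripper_width: 0.0857
gripper_force: 0.0
```

>>> jog_arm(deltas=[[0,0,0,0],[0,0,0,0],[0,0,0,0],[0,0,0,0],[0,0,0,0],[0,0,0,0],[0,0,0,0],[0,0,0,0],[0,0,0,0],[0,0,0,0],[0,0,0,0],[0,0,0,0],[0,0,0,0],[0,0,0,0]], grip=1)

```text
clock: 14.85
position: [0.5849, 0.2328, 0.1894]
orientation: [[-0.107, 0.994, 0.0], [0.994, 0.107, 0.0], [0.0, 0.0, -1.0]]
wrist_force: [-2.9, 0.4, 5.8]
gripper_width: 0.0093
gripper_force: 59.0
```

>>> jog_arm(deltas=[[0,0,-0.05,0],[0,0,-0.1,0],[0,0,-0.15,0],[0,0,-0.2,0],[0,0,-0.3,0],[0,0,-0.4,0],[0,0,-0.4,0],[0,0,-0.4,0]])

```text
clock: 15.65
position: [0.5849, 0.2327, 0.2296]
orientation: [[-0.107, 0.994, 0.001], [0.994, 0.107, 0.0], [0.0, 0.001, -1.0]]
wrist_force: [0.5, 0.5, -7.0]
gripper_width: 0.0092
gripper_force: 58.7
```

```bash
python3 - <<'E'
from h import *
a=snap('scene','s3')['color'][:,:,::-1]; b=snap('side','d3')['color'][:,:,::-1]
A=cv2.resize(a[130:290,170:330],(400,400),interpolation=cv2.INTER_CUBIC)
B=cv2.resize(b[130:290,170:330],(400,400),interpolation=cv2.INTER_CUBIC)
cv2.imwrite('pics/c3.png',np.hstack([A,B]))
E
```

```text
(no output)
```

View pics/c3.png

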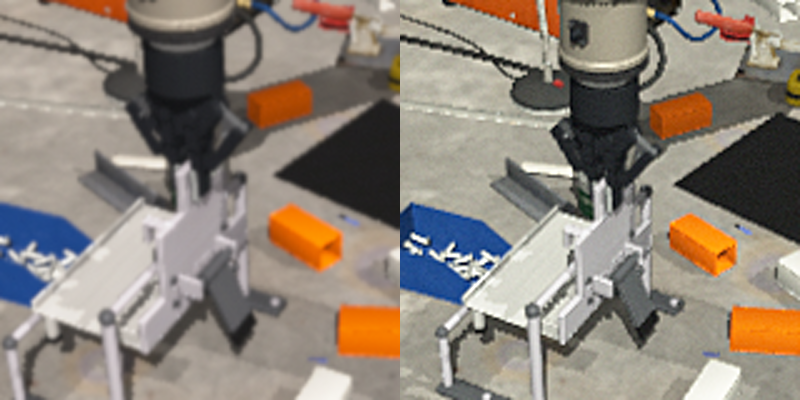

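The carrier is held and lifted 40 mm, with the leg still locked. The tray lies under the rail, so I'll back it out 150 mm at this height before raising it.

>>> jog_arm(deltas=[[0,-0.1,0,0],[0,-0.25,0,0],[0,-0.4,0,0],[0,-0.55,0,0],[0,-0.7,0,0],[0,-0.85,0,0],[0,-1,0,0],[0,-1,0,0]])

```text
clock: 16.55
position: [0.4831, 0.2218, 0.2292]
orientation: [[-0.108, 0.994, -0.001], [0.994, 0.108, -0.001], [-0.001, -0.001, -1.0]]
wrist_force: [0.3, -0.7, -7.3]
gripper_width: 0.0092
gripper_force: 59.0
```

>>> jog_arm(deltas=[[0,-0.15,0,0],[0,-0.3,0,0],[0,-0.45,0,0],[0,-0.5,0,0],[0,-0.5,0,0]])

```text
clock: 17.05
position: [0.4351, 0.2165, 0.2295]
orientation: [[-0.108, 0.994, 0.001], [0.994, 0.108, -0.0], [-0.0, 0.001, -1.0]]
wrist_force: [-0.2, -0.0, -7.8]
gripper_width: 0.0093
gripper_force: 59.3
```

>>> jog_arm(deltas=[[0,0,-0.15,0],[0,0,-0.3,0],[0,0,-0.5,0],[0,0,-0.5,0],[0,0,-0.5,0]])

```text
clock: 17.55
position: [0.436, 0.2165, 0.2789]
orientation: [[-0.107, 0.994, 0.0], [0.994, 0.107, 0.0], [0.0, 0.0, -1.0]]
wrist_force: [0.2, 0.0, -7.0]
gripper_width: 0.0094
gripper_force: 59.3
```

```bash
python3 - <<'E'
from h import *
s=r.sense();print(s['joint_pos'].round(1),s['position'],s['wrist_force'],rel([.544,-.242,.28]))
a=snap('scene','s4')['color'][:,:,::-1]
cv2.imwrite('pics/c4.png',cv2.resize(a[110:310,160:400],(720,600),interpolation=cv2.INTER_CUBIC))
E
```

```text
[  4.9   7.3 -41.7 110.2   5.4  64.5 -32.7] [0.43601811 0.21647702 0.27885442] [ 0.1715859   0.03279208 -7.03809294] [-4.67390495  0.58372498 -0.01166065]
```

View pics/c4.png

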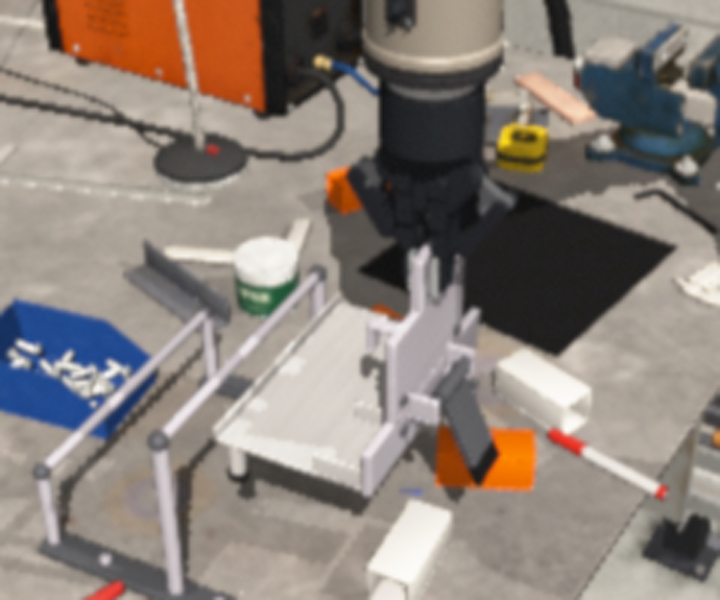

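>>> jog_arm(deltas=[[-0.12,-0.005,0,0],[-0.3,-0.015,0,0],[-0.5,-0.025,0,0],[-0.75,-0.035,0,0],[-0.97,-0.05,0,0]])

```text
clock: 18.1
position: [0.4408, 0.1178, 0.2783]
orientation: [[-0.107, 0.994, -0.001], [0.994, 0.107, -0.0], [-0.0, -0.001, -1.0]]
wrist_force: [-0.3, -0.4, -6.5]
gripper_width: 0.0093
gripper_force: 59.3
```

>>> jog_arm(deltas=[[-0.2,-0.01,0,0],[-0.4,-0.02,0,0],[-0.6,-0.03,0,0],[-0.8,-0.04,0,0],[-0.97,-0.05,0,0]])

```text
clock: 18.6
position: [0.446, 0.0209, 0.2783]
orientation: [[-0.106, 0.994, -0.001], [0.994, 0.106, -0.0], [-0.0, -0.001, -1.0]]
wrist_force: [-0.1, -0.8, -7.0]
gripper_width: 0.0092
gripper_force: 59.3
```

>>> jog_arm(deltas=[[-0.2,-0.01,0,0],[-0.4,-0.02,0,0],[-0.6,-0.03,0,0],[-0.8,-0.04,0,0],[-0.97,-0.05,0,0],[-0.97,-0.05,0,0]])

```text
clock: 19.2
position: [0.4512, -0.0771, 0.2781]
orientation: [[-0.104, 0.995, -0.002], [0.995, 0.104, -0.0], [-0.0, -0.002, -1.0]]
wrist_force: [0.1, -0.3, -7.8]
gripper_width: 0.0094
gripper_force: 59.3
```

>>> jog_arm(deltas=[[-0.2,0.08,0,0],[-0.4,0.16,0,0],[-0.6,0.24,0,0],[-0.75,0.31,0,0],[-0.88,0.365,0,0]])

```text
clock: 19.7
position: [0.4984, -0.1594, 0.2789]
orientation: [[-0.107, 0.994, -0.0], [0.994, 0.107, 0.0], [0.0, -0.0, -1.0]]
wrist_force: [0.3, 1.3, -7.5]
gripper_width: 0.0092
gripper_force: 59.3
```

>>> jog_arm(deltas=[[-0.2,0.08,0,0.01],[-0.4,0.16,0,0.02],[-0.6,0.24,0,0.03],[-0.75,0.31,0,0.04],[-0.88,0.365,0,0.045],[-0.88,0.365,0,0.045],[-0.88,0.365,0,0.045]])

```text
clock: 20.4
position: [0.5435, -0.2413, 0.2789]
orientation: [[0.033, 0.999, -0.0], [0.999, -0.033, 0.001], [0.001, -0.001, -1.0]]
wrist_force: [0.1, 1.2, -6.9]
gripper_width: 0.0095
gripper_force: 59.4
```

```bash
python3 - <<'E'
from h import *
s=r.sense();print(s['joint_pos'].round(1),s['position'],s['wrist_force'],rel([.544,-.242,.28]))
a=snap('side','d5')['color'][:,:,::-1]
cv2.imwrite('pics/c5.png',cv2.resize(a[110:290,220:420],(667,600),interpolation=cv2.INTER_CUBIC))
E
```

```text
[ 32.3  15.7 -17.8  98.5   5.2  66.6  11.2] [ 0.54350827 -0.24128999  0.27894773] [ 0.07169928  1.22282176 -6.85075059] [-0.00692522  0.00514697 -0.01052943]
```

View pics/c5.png

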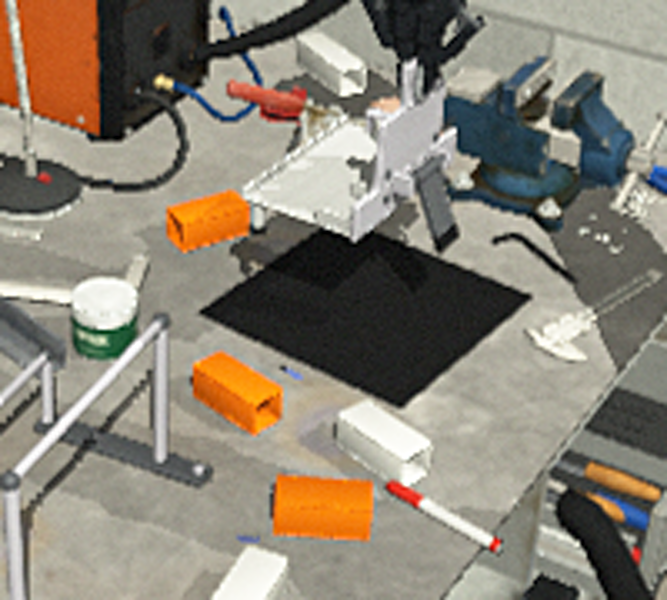

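>>> jog_arm(deltas=[[0,0,0.15,0],[0,0,0.3,0],[0,0,0.45,0],[0,0,0.6,0],[0,0,0.75,0],[0,0,0.9,0],[0,0,1,0],[0,0,1,0],[0,0,1,0]])

```text
clock: 21.35
position: [0.5437, -0.2415, 0.1794]
orientation: [[0.034, 0.999, 0.0], [0.999, -0.034, 0.0], [0.0, 0.0, -1.0]]
wrist_force: [-0.5, 0.0, -6.4]
gripper_width: 0.0091
gripper_force: 59.4
```

>>> jog_arm(deltas=[[0,0,0.03,0],[0,0,0.06,0],[0,0,0.09,0],[0,0,0.12,0],[0,0,0.14,0],[0,0,0.14,0],[0,0,0.14,0]])

```text
clock: 22.05
position: [0.5435, -0.2415, 0.1652]
orientation: [[0.034, 0.999, -0.0], [0.999, -0.034, 0.0], [0.0, -0.0, -1.0]]
wrist_force: [-0.8, 0.8, -6.6]
gripper_width: 0.0087
gripper_force: 59.3
```

>>> jog_arm(deltas=[[0,0,0.01,0],[0,0,0.02,0],[0,0,0.02,0],[0,0,0.02,0]])

```text
clock: 22.45
position: [0.5437, -0.2414, 0.1636]
orientation: [[0.034, 0.999, 0.001], [0.999, -0.034, -0.0], [-0.0, 0.001, -1.0]]
wrist_force: [-1.4, 2.4, 2.0]
gripper_width: 0.0095
gripper_force: 60.7
```

Touchdown came at the predicted height. I'll release, retreat up and check.

>>> jog_arm(deltas=[[0,0,0,0],[0,0,0,0],[0,0,0,0],[0,0,0,0],[0,0,0,0],[0,0,0,0],[0,0,0,0],[0,0,0,0],[0,0,0,0],[0,0,0,0],[0,0,0,0],[0,0,0,0],[0,0,0,0],[0,0,0,0]], grip=-1)

```text
clock: 23.85
position: [0.5435, -0.2415, 0.1632]
orientation: [[0.034, 0.999, 0.0], [0.999, -0.034, 0.0], [0.0, 0.0, -1.0]]
wrist_force: [0.4, 0.5, -0.0]
gripper_width: 0.0858
gripper_force: 0.0
```

>>> jog_arm(deltas=[[0,0,-0.15,0],[0,0,-0.4,0],[0,0,-0.8,0],[0,0,-1,0],[0,0,-1,0]])

```text
clock: 24.35
position: [0.5449, -0.2418, 0.2678]
orientation: [[0.034, 0.999, 0.005], [0.999, -0.034, -0.002], [-0.002, 0.006, -1.0]]
wrist_force: [0.6, 0.1, 0.4]
gripper_width: 0.0854
gripper_force: 0.0
```

>>> jog_arm(deltas=[[0,0,-0.3,0],[0,0,-0.7,0],[0,0,-1,0],[0,0,-1,0]])

```text
clock: 24.75
position: [0.5447, -0.2417, 0.3679]
orientation: [[0.034, 0.999, 0.006], [0.999, -0.034, -0.002], [-0.002, 0.006, -1.0]]
wrist_force: [0.9, -0.7, 0.6]
gripper_width: 0.0854
gripper_force: 0.0
```

>>> jog_arm(deltas=[[0,0,0,0.04],[0,0,0,0.08],[0,0,0,0.12],[0,0,0,0.16],[0,0,0,0.2],[0,0,0,0.24],[0,0,0,0.28],[0,0,0,0.32],[0,0,0,0.36],[0,0,0,0.4],[0,0,0,0.44],[0,0,0,0.48],[0,0,0,0.5],[0,0,0,0.5],[0,0,0,0.5]])

```text
clock: 26.25
position: [0.5433, -0.2414, 0.363]
orientation: [[1.0, -0.032, -0.0], [-0.032, -1.0, 0.0], [-0.0, -0.0, -1.0]]
wrist_force: [0.1, 0.3, 0.8]
gripper_width: 0.0852
gripper_force: 0.0
```

```bash
python3 - <<'E'
from h import *
s=r.sense();print(s['joint_pos'].round(1),s['position'])
snap('side','d6');snap('scene','s6')
c=snap('wrist','w6')
E
```

```text
[ 23.9  12.1  -7.4  92.4   1.6  75.6 -75.5] [ 0.54328986 -0.24138317  0.36299103]
```

View pics/w6.png

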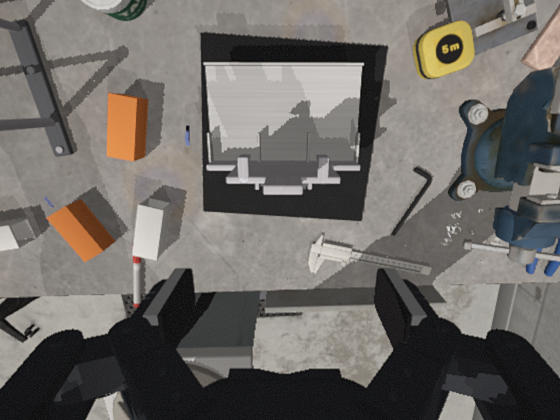

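The carrier stands on the mat. The mat corners are at (203,33), (387,46), (361,220) and (203,211). The tray lip runs from (205,64) to (363,64), t2 is at (150,225), and t1 is at the left edge at (15,237). I'll check the feet against the mat and measure the tubes.

```bash
cat > tubes.py <<'E'
from h import *
def tubes(c,dev=None,rows=None):
    "white tube top faces via mask -> centre at z .04, long axis angle"
    im=c['color']; hsv=cv2.cvtColor(im,cv2.COLOR_RGB2HSV)
    m=((hsv[...,2]>185)&(hsv[...,1]<40)).astype(np.uint8)
    m=cv2.morphologyEx(m,cv2.MORPH_OPEN,np.ones((3,3)))
    cs,_=cv2.findContours(m,0,2); out=[]
    for k in cs:
        if cv2.contourArea(k)<150: continue
        P=np.array([onz(c,*q,.04)[:2] for q in k[:,0].astype(float)])
        (ctr,(w,h),a)=cv2.minAreaRect((P*1000).astype(np.float32))
        out.append((np.round(np.array(ctr)/1000,4),round(w),round(h),round(a,1),k[:,0].mean(0).round()))
    return out
E
python3 - <<'E'
from tubes import *
c=load('w6')
M=[onz(c,u,v,.004)[:2] for u,v in [(203,33),(387,46),(361,220),(203,211)]]
print(np.round(M,3),np.mean(M,0))
mid=np.mean(M,0); ex=(M[0]-M[3]+M[1]-M[2]); ex/=np.linalg.norm(ex); ey=np.array([-ex[1],ex[0]]);print('mat yaw',np.degrees(np.arctan2(ex[1],ex[0])))
print('lip',[onz(c,u,v,.057).round(3) for u,v in [(205,64),(363,64)]])
print('tab',[onz(c,u,v,.202).round(3) for u,v in [(263,189),(303,189)]])
h=np.array([.5435,-.2414]);y=np.radians(-1.9);X=np.array([np.cos(y),np.sin(y)]);Y=np.array([-X[1],X[0]])
for n,a,b in [('fl',.12,.095),('fr',.12,-.095),('leg',-.057,0)]:
    p=h+a*X+b*Y-mid;print(n,(p@ex).round(3),(p@ey).round(3))
print('tray_mid',h+.067*X)
for n in('w6','d6','s6','wcar'):
    print(n)
    for t in tubes(load(n)):
        if t[0][0]<.95 and 60<max(t[1],t[2])<140 and min(t[1:3])>20: print(t)
E
```

```text
[[ 0.725 -0.132]
 [ 0.7   -0.394]
 [ 0.435 -0.369]
 [ 0.459 -0.102]] [ 0.57983127 -0.24911952]
mat yaw -5.908967865823495
lip [array([ 0.678, -0.142,  0.057]), array([ 0.672, -0.348,  0.057])]
tab [array([ 0.545, -0.22 ,  0.202]), array([ 0.544, -0.26 ,  0.202])]
fl 0.076 0.107
fr 0.089 -0.082
leg -0.094 -0.0
tray_mid [ 0.61046316 -0.2436214 ]
w6
(array([ 0.3894, -0.3103]), 66, 60, 89.6, array([327., 254.]))
(array([ 0.4364, -0.0182]), 40, 90, 73.8, array([147., 232.]))
(array([ 0.6403, -0.3021]), 94, 65, 88.2, array([323.,  92.]))
d6
(array([0.5058, 0.5927]), 50, 72, 6.3, array([193., 354.]))
(array([0.6103, 0.6226]), 63, 85, 45.9, array([155., 341.]))
(array([0.427 , 0.4887]), 56, 111, 58.6, array([244., 340.]))
(array([0.3993, 0.4406]), 48, 101, 62.0, array([264., 332.]))
(array([0.4245, 0.2615]), 51, 129, 14.8, array([292., 291.]))
(array([0.825 , 0.3586]), 68, 73, 12.2, array([165., 256.]))
(array([ 0.4221, -0.0099]), 97, 135, 33.8, array([340., 239.]))
(array([ 0.3624, -0.2656]), 61, 90, 16.0, array([387., 210.]))
s6
(array([-0.1193,  0.2633]), 91, 49, 32.8, array([534., 405.]))
(array([0.5073, 0.5872]), 52, 71, 1.9, array([179., 377.]))
(array([0.3848, 0.4808]), 100, 47, 65.3, array([255., 369.]))
(array([0.6203, 0.62  ]), 82, 79, 79.0, array([128., 364.]))
(array([0.4264, 0.259 ]), 51, 126, 13.7, array([296., 296.]))
(array([0.8194, 0.352 ]), 64, 67, 7.7, array([154., 262.]))
(array([ 0.3592, -0.2624]), 51, 90, 19.8, array([396., 205.]))
wcar
(array([0.4319, 0.2427]), 40, 89, 7.7, array([270., 257.]))
(array([ 0.4371, -0.0178]), 40, 88, 73.6, array([435., 266.]))
(array([0.5639, 0.2954]), 39, 62, 6.2, array([237., 170.]))
```

Feet and leg sit at least 28 mm inside the mat edges. The wrist mask returns exact 40×90 tube tops: t2 is at (0.4365, -0.018) with its axis at -16°. I'll go over t2.

>>> jog_arm(deltas=[[-0.1,-0.2,0,0],[-0.2,-0.45,0,0],[-0.35,-0.72,0,0],[-0.35,-0.72,0,0]])

```text
clock: 26.8
position: [0.5101, -0.165, 0.3638]
orientation: [[1.0, -0.029, 0.001], [-0.029, -1.0, 0.001], [0.001, -0.001, -1.0]]
wrist_force: [-0.1, 0.3, 0.9]
gripper_width: 0.0851
gripper_force: 0.0
```

>>> jog_arm(deltas=[[-0.1,-0.2,0,0],[-0.2,-0.45,0,0],[-0.35,-0.72,0,0],[-0.35,-0.72,0,0]])

```text
clock: 27.2
position: [0.4775, -0.0924, 0.3637]
orientation: [[1.0, -0.03, 0.001], [-0.03, -1.0, 0.0], [0.001, -0.0, -1.0]]
wrist_force: [0.1, -0.4, -0.6]
gripper_width: 0.0851
gripper_force: 0.0
```

>>> jog_arm(deltas=[[-0.1,-0.2,0.2,0.03],[-0.2,-0.45,0.4,0.06],[-0.35,-0.72,0.7,0.079],[-0.35,-0.72,0.7,0.079],[-0.35,-0.72,0.7,0.079],[-0.35,-0.72,0.7,0.079]])

```text
clock: 27.8
position: [0.4466, -0.023, 0.2939]
orientation: [[0.96, -0.278, 0.001], [-0.278, -0.96, -0.0], [0.001, -0.0, -1.0]]
wrist_force: [0.2, 0.7, 0.5]
gripper_width: 0.0856
gripper_force: 0.0
```

```bash
python3 - <<'E'
from tubes import *
for t in tubes(snap('wrist','w7')):
    if t[0][0]<.95 and 60<max(t[1],t[2])<140 and min(t[1:3])>20: print(t)
a=np.radians(-16.2); print(rel(np.array([.4365+.01*np.cos(a),-.018+.01*np.sin(a),.006])), r.sense()['joint_pos'].round(1))
E
```

```text
(array([0.1706, 0.1019]), 21, 72, 0.0, array([254., 358.]))
(array([0.4311, 0.2428]), 40, 91, 7.7, array([101., 235.]))
(array([ 0.4368, -0.0176]), 40, 90, 73.4, array([281., 174.]))
(array([ 0.3773, -0.2902]), 67, 64, 63.2, array([500., 162.]))
(array([ 0.5826, -0.1702]), 75, 37, 73.9, array([379.,  16.]))
[-0.01443121 -0.01821432  2.87959936] [ 1.250e+01  2.000e-01 -1.770e+01  1.143e+02  1.000e-01  6.540e+01
 -1.114e+02]
```

Both tubes are where they were. Descending onto t2.

>>> jog_arm(deltas=[[-0.01,-0.02,0.3,0],[-0.01,-0.02,0.7,0],[-0.01,-0.02,1,0],[-0.01,-0.02,1,0]])

```text
clock: 28.25
position: [0.4441, -0.0206, 0.1907]
orientation: [[0.96, -0.279, -0.005], [-0.279, -0.96, 0.0], [-0.005, 0.001, -1.0]]
wrist_force: [-0.9, -0.2, 0.9]
gripper_width: 0.0855
gripper_force: 0.0
```

>>> jog_arm(deltas=[[0,0,0.3,0],[0,0,0.7,0],[0,0,1,0],[0,0,1,0]])

```text
clock: 28.65
position: [0.4448, -0.0203, 0.092]
orientation: [[0.96, -0.279, -0.003], [-0.279, -0.96, 0.0], [-0.003, 0.001, -1.0]]
wrist_force: [-0.0, -1.5, 1.2]
gripper_width: 0.0855
gripper_force: 0.0
```

>>> jog_arm(deltas=[[0,0,0.2,0],[0,0,0.4,0],[0,0,0.6,0],[0,0,0.8,0],[0,0,0.88,0],[0,0,0.88,0],[0,0,0.88,0]])

```text
clock: 29.35
position: [0.4465, -0.02, 0.0066]
orientation: [[0.96, -0.279, 0.002], [-0.279, -0.96, -0.0], [0.002, -0.0, -1.0]]
wrist_force: [-0.3, -0.4, 0.6]
gripper_width: 0.0855
gripper_force: 0.0
```

>>> jog_arm(deltas=[[0,0,0,0],[0,0,0,0],[0,0,0,0],[0,0,0,0],[0,0,0,0],[0,0,0,0],[0,0,0,0],[0,0,0,0],[0,0,0,0],[0,0,0,0]], grip=1)

```text
clock: 30.35
position: [0.4457, -0.0199, 0.0058]
orientation: [[0.96, -0.278, 0.001], [-0.278, -0.96, -0.0], [0.001, 0.0, -1.0]]
wrist_force: [-3.5, -0.1, 14.5]
gripper_width: 0.0389
gripper_force: 59.3
```

>>> jog_arm(deltas=[[0,0,-0.1,0],[0,0,-0.3,0],[0,0,-0.6,0],[0,0,-1,0],[0,0,-1,0]])

```text
clock: 30.85
position: [0.4477, -0.0197, 0.1098]
orientation: [[0.96, -0.278, 0.006], [-0.278, -0.96, -0.0], [0.006, -0.002, -1.0]]
wrist_force: [0.3, 0.5, -2.1]
gripper_width: 0.0391
gripper_force: 60.8
```

>>> jog_arm(deltas=[[0,0,-0.3,0],[0,0,-0.6,0],[0,0,-1,0],[0,0,-1,0]])

```text
clock: 31.25
position: [0.4474, -0.0197, 0.2098]
orientation: [[0.96, -0.278, 0.007], [-0.278, -0.96, -0.0], [0.006, -0.002, -1.0]]
wrist_force: [0.0, 0.1, -2.4]
gripper_width: 0.0391
gripper_force: 60.8
```

```bash
python3 - <<'E'
from h import *
print(rel([.6328,-.1753,.2]))
E
```

```text
[2.21334425 0.97875922 0.11003464]
```

>>> jog_arm(deltas=[[0.1,0.05,-0.4,0],[0.35,0.15,-0.4,0],[0.6,0.25,-0.4,0],[0.74,0.326,-0.4,0]])

```text
clock: 31.65
position: [0.5083, -0.0728, 0.245]
orientation: [[0.96, -0.279, 0.0], [-0.279, -0.96, 0.0], [-0.0, -0.0, -1.0]]
wrist_force: [0.1, 0.7, -0.9]
gripper_width: 0.0394
gripper_force: 61.0
```

>>> jog_arm(deltas=[[0.25,0.1,0,0],[0.5,0.2,0,0],[0.74,0.326,0,0]])

```text
clock: 31.95
position: [0.5697, -0.1238, 0.2446]
orientation: [[0.961, -0.278, -0.001], [-0.278, -0.961, 0.001], [-0.001, -0.0, -1.0]]
wrist_force: [-0.1, 0.6, -1.3]
gripper_width: 0.0392
gripper_force: 61.0
```

>>> jog_arm(deltas=[[0.25,0.1,0,-0.03],[0.5,0.2,0,-0.06],[0.74,0.326,0,-0.079],[0.74,0.326,0,-0.079],[0.74,0.326,0,-0.079],[0.74,0.326,0,-0.079]])

```text
clock: 32.55
position: [0.6308, -0.1748, 0.2449]
orientation: [[0.999, -0.034, -0.001], [-0.034, -0.999, 0.001], [-0.001, -0.001, -1.0]]
wrist_force: [0.1, 0.5, -1.0]
gripper_width: 0.0393
gripper_force: 60.9
```

```bash
python3 - <<'E'
from h import *
print(rel([.6328,-.1753,.054])); snap('wrist','w8'); c=load('w8'); print([onz(c,u,v,.057) for u,v in [(1,1)]])
E
```

```text
[0.02193823 0.0054077  1.90849568]
[array([0.80943027, 0.07743219, 0.057     ])]
```

View pics/w8.png

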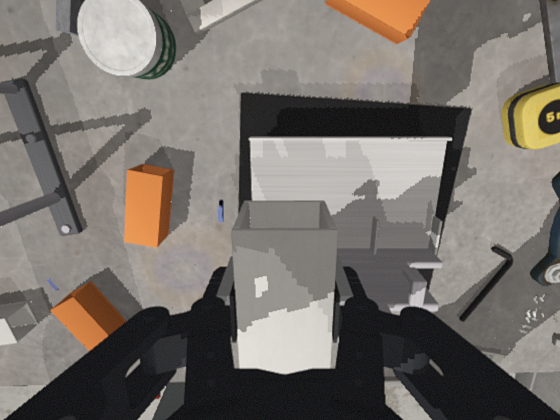

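The tube is held square and over the +y bay. I'll lower it, watching the force.

>>> jog_arm(deltas=[[0.02,0.005,0.2,0],[0.02,0.005,0.5,0],[0.02,0.005,0.8,0],[0.02,0.005,1,0],[0.02,0.005,1,0]])

```text
clock: 33.1
position: [0.6315, -0.1752, 0.1427]
orientation: [[0.999, -0.033, -0.004], [-0.033, -0.999, 0.001], [-0.004, -0.001, -1.0]]
wrist_force: [-1.1, 0.1, -0.8]
gripper_width: 0.0392
gripper_force: 60.9
```

>>> jog_arm(deltas=[[0,0,0.2,0],[0,0,0.4,0],[0,0,0.6,0],[0,0,0.75,0],[0,0,0.82,0],[0,0,0.82,0],[0,0,0.82,0]])

```text
clock: 33.8
position: [0.6339, -0.1761, 0.0642]
orientation: [[0.999, -0.034, 0.001], [-0.034, -0.999, -0.0], [0.001, 0.0, -1.0]]
wrist_force: [-1.2, 0.1, -0.3]
gripper_width: 0.0396
gripper_force: 60.9
```

>>> jog_arm(deltas=[[0,0,0.03,0],[0,0,0.06,0],[0,0,0.09,0],[0,0,0.09,0]])

```text
clock: 34.2
position: [0.6332, -0.1761, 0.0538]
orientation: [[0.999, -0.034, -0.001], [-0.034, -0.999, 0.0], [-0.001, -0.0, -1.0]]
wrist_force: [0.0, -0.1, -1.4]
gripper_width: 0.0394
gripper_force: 60.9
```

>>> jog_arm(deltas=[[0,0,0,0],[0,0,0,0],[0,0,0,0],[0,0,0,0],[0,0,0,0],[0,0,0,0],[0,0,0,0],[0,0,0,0],[0,0,0,0],[0,0,0,0]], grip=-1)

```text
clock: 35.2
position: [0.6334, -0.1761, 0.0542]
orientation: [[0.999, -0.034, 0.0], [-0.034, -0.999, 0.0], [0.0, -0.0, -1.0]]
wrist_force: [0.2, -0.2, 0.8]
gripper_width: 0.0857
gripper_force: 0.0
```

>>> jog_arm(deltas=[[0,0,-0.1,0],[0,0,-0.3,0],[0,0,-0.7,0],[0,0,-1,0],[0,0,-1,0]])

```text
clock: 35.7
position: [0.6357, -0.1766, 0.1597]
orientation: [[0.999, -0.034, 0.007], [-0.034, -0.999, -0.002], [0.007, 0.001, -1.0]]
wrist_force: [0.5, -0.5, 0.2]
gripper_width: 0.0854
gripper_force: 0.0
```

>>> jog_arm(deltas=[[0,0,-0.3,0],[0,0,-0.7,0],[0,0,-1,0],[0,0,-1,0]])

```text
clock: 36.1
position: [0.6351, -0.1764, 0.2592]
orientation: [[0.999, -0.034, 0.007], [-0.034, -0.999, -0.001], [0.007, 0.001, -1.0]]
wrist_force: [-0.2, -0.9, -0.1]
gripper_width: 0.0855
gripper_force: 0.0
```

>>> jog_arm(deltas=[[-0.1,-0.2,-0.3,0],[-0.25,-0.5,-0.5,0],[-0.434,-0.842,-0.5,0]])

```text
clock: 36.4
position: [0.5934, -0.0903, 0.3066]
orientation: [[0.999, -0.035, 0.004], [-0.035, -0.999, -0.0], [0.004, 0.0, -1.0]]
wrist_force: [0.2, 1.1, -0.1]
gripper_width: 0.0856
gripper_force: 0.0
```

>>> jog_arm(deltas=[[-0.14,-0.28,0,0],[-0.28,-0.56,0,0],[-0.434,-0.842,0,0]])

```text
clock: 36.7
position: [0.5515, -0.0039, 0.304]
orientation: [[0.999, -0.034, -0.0], [-0.034, -0.999, -0.0], [-0.0, 0.0, -1.0]]
wrist_force: [-0.0, 0.1, -0.7]
gripper_width: 0.0852
gripper_force: 0.0
```

>>> jog_arm(deltas=[[-0.14,-0.28,0,0],[-0.28,-0.56,0,0],[-0.434,-0.842,0,0]])

```text
clock: 37.0
position: [0.5109, 0.0817, 0.304]
orientation: [[0.999, -0.034, -0.0], [-0.034, -0.999, -0.0], [-0.0, 0.0, -1.0]]
wrist_force: [1.3, 0.5, -0.5]
gripper_width: 0.0851
gripper_force: 0.0
```

>>> jog_arm(deltas=[[-0.14,-0.28,0,0],[-0.28,-0.56,0,0],[-0.434,-0.842,0,0]])

```text
clock: 37.3
position: [0.4705, 0.1672, 0.304]
orientation: [[0.999, -0.034, -0.0], [-0.034, -0.999, -0.0], [-0.0, 0.0, -1.0]]
wrist_force: [0.5, 0.6, 0.0]
gripper_width: 0.0855
gripper_force: 0.0
```

>>> jog_arm(deltas=[[-0.14,-0.28,0,-0.04],[-0.28,-0.56,0,-0.08],[-0.434,-0.842,0,-0.12],[-0.434,-0.842,0,-0.16],[-0.434,-0.842,0,-0.2],[-0.434,-0.842,0,-0.24],[-0.434,-0.842,0,-0.28],[-0.434,-0.842,0,-0.32],[-0.434,-0.842,0,-0.36],[-0.434,-0.842,0,-0.4],[-0.434,-0.842,0,-0.44],[-0.434,-0.842,0,-0.48],[-0.434,-0.842,0,-0.52],[-0.434,-0.842,0,-0.553],[-0.434,-0.842,0,-0.553],[-0.434,-0.842,0,-0.553]])

```text
clock: 38.9
position: [0.4307, 0.2518, 0.3041]
orientation: [[-0.129, 0.992, -0.0], [0.992, 0.129, -0.0], [-0.0, -0.0, -1.0]]
wrist_force: [0.5, 0.2, 0.5]
gripper_width: 0.0857
gripper_force: 0.0
```

```bash
python3 - <<'E'
from tubes import *
for t in tubes(snap('wrist','w9')):
    if 0<t[0][0]<.95 and 60<max(t[1],t[2])<140 and min(t[1:3])>20: print(t)
s=r.sense();print(s['joint_pos'].round(1), np.degrees(np.arctan2(s['orientation'][1][0],s['orientation'][0][0])),rel([.4302,.2526,.006]))
E
```

```text
(array([0.1128, 0.1563]), 117, 38, 0.1, array([ 42., 206.]))
(array([0.4314, 0.2452]), 39, 91, 7.9, array([283., 168.]))
[  0.3   7.3 -41.  106.9   5.2  67.7 -35. ] 97.41759059599411 [ 0.00845021 -0.0038304   2.98150445]
```

>>> jog_arm(deltas=[[0.01,0,0.3,0],[0.01,0,0.7,0],[0.01,0,1,0],[0.01,0,1,0]])

```text
clock: 39.35
position: [0.4289, 0.2517, 0.2011]
orientation: [[-0.131, 0.991, -0.005], [0.991, 0.131, -0.002], [-0.002, -0.005, -1.0]]
wrist_force: [0.3, -0.4, 0.1]
gripper_width: 0.0855
gripper_force: 0.0
```

>>> jog_arm(deltas=[[0,0,0.3,0],[0,0,0.7,0],[0,0,1,0],[0,0,1,0]])

```text
clock: 39.75
position: [0.4297, 0.2523, 0.1027]
orientation: [[-0.131, 0.991, -0.004], [0.991, 0.131, -0.002], [-0.001, -0.004, -1.0]]
wrist_force: [0.1, 0.4, 1.5]
gripper_width: 0.0853
gripper_force: 0.0
```

>>> jog_arm(deltas=[[0,0,0.2,0],[0,0,0.4,0],[0,0,0.6,0],[0,0,0.8,0],[0,0,0.98,0],[0,0,0.98,0],[0,0,0.98,0]])

```text
clock: 40.45
position: [0.4318, 0.2537, 0.0081]
orientation: [[-0.132, 0.991, 0.002], [0.991, 0.132, 0.001], [0.0, 0.002, -1.0]]
wrist_force: [0.4, 0.4, 1.0]
gripper_width: 0.0858
gripper_force: 0.0
```

>>> jog_arm(deltas=[[0,0,0,0],[0,0,0,0],[0,0,0,0],[0,0,0,0],[0,0,0,0],[0,0,0,0],[0,0,0,0],[0,0,0,0],[0,0,0,0],[0,0,0,0]], grip=1)

```text
clock: 41.45
position: [0.4311, 0.2531, 0.0071]
orientation: [[-0.132, 0.991, 0.001], [0.991, 0.132, 0.0], [-0.0, 0.001, -1.0]]
wrist_force: [-2.6, -3.1, 14.7]
gripper_width: 0.0394
gripper_force: 59.3
```

>>> jog_arm(deltas=[[0,0,-0.1,0],[0,0,-0.3,0],[0,0,-0.6,0],[0,0,-1,0],[0,0,-1,0]])

```text
clock: 41.95
position: [0.4324, 0.2544, 0.1109]
orientation: [[-0.132, 0.991, 0.006], [0.991, 0.132, 0.003], [0.002, 0.006, -1.0]]
wrist_force: [0.1, 1.1, -2.4]
gripper_width: 0.0393
gripper_force: 61.2
```

>>> jog_arm(deltas=[[0,0,-0.3,0],[0,0,-0.6,0],[0,0,-1,0],[0,0,-1,0]])

```text
clock: 42.35
position: [0.4321, 0.2543, 0.2105]
orientation: [[-0.132, 0.991, 0.006], [0.991, 0.132, 0.003], [0.002, 0.006, -1.0]]
wrist_force: [0.9, 0.3, -2.0]
gripper_width: 0.039
gripper_force: 61.3
```

>>> jog_arm(deltas=[[0,0,-0.6,0.04],[0,0,-0.6,0.08],[0,0,-0.6,0.12],[0,0,-0.6,0.16],[0,0,-0.6,0.2],[0,0,-0.6,0.24],[0,0,-0.6,0.28],[0,0,-0.6,0.32],[0,0,-0.6,0.36],[0,0,-0.6,0.4],[0,0,-0.6,0.44],[0,0,-0.6,0.48],[0,0,-0.6,0.52],[0,0,-0.6,0.552],[0,0,-0.6,0.552],[0,0,-0.6,0.552]])

```text
clock: 43.95
position: [0.4304, 0.2529, 0.2658]
orientation: [[1.0, -0.027, -0.001], [-0.027, -1.0, -0.0], [-0.001, 0.0, -1.0]]
wrist_force: [0.1, 0.3, -2.0]
gripper_width: 0.0396
gripper_force: 61.5
```

```bash
python3 - <<'E'
from h import *
print(rel([.6282,-.3132,.27]))
E
```

```text
[ 2.13204855  5.60428402 -0.04084978]
```

>>> jog_arm(deltas=[[0.05,0.15,0,0],[0.15,0.4,0,0],[0.25,0.7,0,0],[0.355,0.934,0,0]])

```text
clock: 44.35
position: [0.4634, 0.1568, 0.266]
orientation: [[1.0, -0.028, -0.0], [-0.028, -1.0, -0.0], [-0.0, 0.0, -1.0]]
wrist_force: [-0.2, 1.0, -1.1]
gripper_width: 0.0394
gripper_force: 61.5
```

>>> jog_arm(deltas=[[0.12,0.31,0,0],[0.24,0.62,0,0],[0.355,0.934,0,0]])

```text
clock: 44.65
position: [0.4961, 0.0627, 0.2661]
orientation: [[1.0, -0.028, -0.0], [-0.028, -1.0, -0.0], [-0.0, 0.0, -1.0]]
wrist_force: [1.2, 0.4, -1.7]
gripper_width: 0.0394
gripper_force: 61.5
```

>>> jog_arm(deltas=[[0.12,0.31,0,0],[0.24,0.62,0,0],[0.355,0.934,0,0]])

```text
clock: 44.95
position: [0.5287, -0.0318, 0.2661]
orientation: [[1.0, -0.028, -0.0], [-0.028, -1.0, -0.0], [-0.0, 0.0, -1.0]]
wrist_force: [1.0, 0.2, -1.2]
gripper_width: 0.0392
gripper_force: 61.5
```

>>> jog_arm(deltas=[[0.12,0.31,0,0],[0.24,0.62,0,0],[0.355,0.934,0,0]])

```text
clock: 45.25
position: [0.5613, -0.1262, 0.266]
orientation: [[1.0, -0.028, -0.0], [-0.028, -1.0, 0.0], [-0.0, -0.0, -1.0]]
wrist_force: [1.1, 0.8, -1.7]
gripper_width: 0.0395
gripper_force: 61.5
```

>>> jog_arm(deltas=[[0.12,0.31,0,0],[0.24,0.62,0,0],[0.355,0.934,0,0]])

```text
clock: 45.55
position: [0.594, -0.2206, 0.2659]
orientation: [[1.0, -0.028, -0.0], [-0.028, -1.0, 0.0], [-0.0, -0.0, -1.0]]
wrist_force: [0.1, 0.8, -2.5]
gripper_width: 0.039
gripper_force: 61.5
```

>>> jog_arm(deltas=[[0.12,0.31,0,0],[0.24,0.62,0,0],[0.355,0.934,0,0],[0.355,0.934,0,0],[0.355,0.934,0,0],[0.355,0.934,0,0]])

```text
clock: 46.15
position: [0.6263, -0.3127, 0.2659]
orientation: [[1.0, -0.028, -0.0], [-0.028, -1.0, 0.001], [-0.0, -0.001, -1.0]]
wrist_force: [0.2, -0.6, -1.0]
gripper_width: 0.0391
gripper_force: 61.6
```

```bash
python3 - <<'E'
from h import *
print(rel([.6282,-.3132,.055])); snap('wrist','w10')
E
```

```text
[0.01966354 0.00624878 2.10927689]
```

View pics/w10.png

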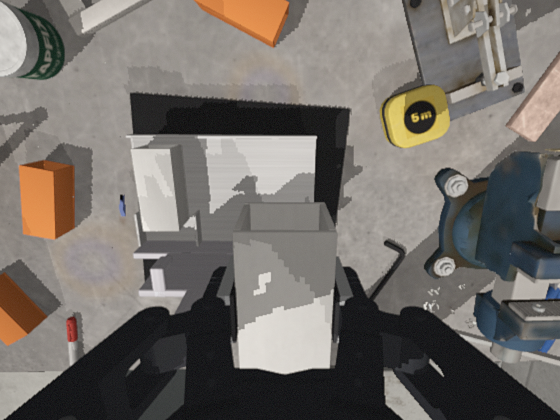

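Tube t2 lies square in the +y bay at (157,185). I'll lower t1 into the -y bay.

>>> jog_arm(deltas=[[0.02,0.005,0.2,0],[0.02,0.005,0.5,0],[0.02,0.005,0.8,0],[0.02,0.005,1,0],[0.02,0.005,1,0]])

```text
clock: 46.7
position: [0.627, -0.3126, 0.1635]
orientation: [[1.0, -0.029, -0.004], [-0.029, -1.0, 0.002], [-0.004, -0.002, -1.0]]
wrist_force: [0.3, 0.2, -1.2]
gripper_width: 0.0395
gripper_force: 61.6
```

>>> jog_arm(deltas=[[0,0,0.2,0],[0,0,0.4,0],[0,0,0.6,0],[0,0,0.8,0],[0,0,1,0],[0,0,1,0],[0,0,1,0]])

```text
clock: 47.4
position: [0.629, -0.3142, 0.0677]
orientation: [[1.0, -0.03, 0.001], [-0.03, -1.0, -0.0], [0.001, 0.0, -1.0]]
wrist_force: [0.3, -0.7, -0.2]
gripper_width: 0.0394
gripper_force: 61.6
```

>>> jog_arm(deltas=[[0,0,0.03,0],[0,0,0.06,0],[0,0,0.09,0],[0,0,0.11,0],[0,0,0.11,0],[0,0,0.11,0]])

```text
clock: 48.0
position: [0.6283, -0.3143, 0.0552]
orientation: [[1.0, -0.031, -0.0], [-0.031, -1.0, 0.0], [-0.0, -0.0, -1.0]]
wrist_force: [-0.5, 1.0, -1.2]
gripper_width: 0.0395
gripper_force: 61.6
```

>>> jog_arm(deltas=[[0,0,0,0],[0,0,0,0],[0,0,0,0],[0,0,0,0],[0,0,0,0],[0,0,0,0],[0,0,0,0],[0,0,0,0],[0,0,0,0],[0,0,0,0]], grip=-1)

```text
clock: 49.0
position: [0.6283, -0.3143, 0.0552]
orientation: [[1.0, -0.031, -0.0], [-0.031, -1.0, 0.0], [-0.0, -0.0, -1.0]]
wrist_force: [-0.5, 0.1, 0.6]
gripper_width: 0.0853
gripper_force: 0.0
```

>>> jog_arm(deltas=[[0,0,-0.1,0],[0,0,-0.3,0],[0,0,-0.7,0],[0,0,-1,0],[0,0,-1,0]])

```text
clock: 49.5
position: [0.6305, -0.3153, 0.161]
orientation: [[0.999, -0.031, 0.007], [-0.031, -1.0, -0.003], [0.007, 0.003, -1.0]]
wrist_force: [-0.2, 0.6, 0.4]
gripper_width: 0.0854
gripper_force: 0.0
```

>>> jog_arm(deltas=[[0,0,-0.3,0],[0,0,-0.7,0],[0,0,-1,0],[0,0,-1,0]])

```text
clock: 49.9
position: [0.63, -0.315, 0.2606]
orientation: [[1.0, -0.031, 0.006], [-0.031, -1.0, -0.003], [0.007, 0.002, -1.0]]
wrist_force: [-0.6, 0.6, -0.4]
gripper_width: 0.0855
gripper_force: 0.0
```

>>> jog_arm(deltas=[[-0.4,-0.3,-0.3,0],[-0.8,-0.6,-0.6,0],[-0.8,-0.6,-0.8,0],[-0.8,-0.6,-0.8,0],[-0.8,-0.6,-0.8,0],[-0.8,-0.6,-0.8,0]])

```text
clock: 50.5
position: [0.55, -0.252, 0.3342]
orientation: [[1.0, -0.031, -0.001], [-0.031, -1.0, 0.0], [-0.001, -0.0, -1.0]]
wrist_force: [-0.2, -0.4, -0.5]
gripper_width: 0.0854
gripper_force: 0.0
```

```bash
python3 - <<'E'
from h import *
c=snap('wrist','w11'); snap('side','d11'); cv2.imwrite('pics/c11.png',cv2.cvtColor(c['color'],cv2.COLOR_RGB2BGR)[0:300,60:460])
E
```

```text
(no output)
```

View pics/c11.png

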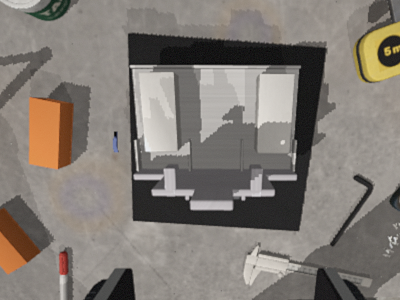

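```bash
python3 - <<'E'
from h import *
c=load('w11'); m=np.array([.6105,-.2436]);y=np.radians(-1.9);X=np.array([np.cos(y),np.sin(y)]);Y=np.array([-X[1],X[0]])
for n,q in [('t2',[(203,73),(235,72),(237,152),(204,152)]),('t1',[(318,74),(355,74),(354,152),(318,152)])]:
    P=np.array([onz(c,*p,.087)[:2]-m for p in q]); print(n,[(round(p@X,3),round(p@Y,3)) for p in P],P.mean(0)@X,P.mean(0)@Y)
E
```

```text
t2 [(np.float64(0.055), np.float64(0.083)), (np.float64(0.056), np.float64(0.046)), (np.float64(-0.035), np.float64(0.048)), (np.float64(-0.035), np.float64(0.089))] 0.010224861725365294 0.06653101404591848
t1 [(np.float64(0.054), np.float64(-0.049)), (np.float64(0.054), np.float64(-0.091)), (np.float64(-0.034), np.float64(-0.096)), (np.float64(-0.035), np.float64(-0.052))] 0.00991577154915 -0.07198874336895537
```

Both tubes sit within 3 mm of their bay lines, lie flat, and are 10 mm forward of tray middle, all inside the limits. I'll hand the job in.

```bash
python3 -c "
from workcell import job_done
print(job_done())"
```

```text
the job is handed in; nothing more can be done
None
```

I locked the prop leg, stood the carrier on the mat and laid both reachable white tubes in its outer bays, then handed the job in at about 51 s; no verdict came back.

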